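Dock the salt shaker and twist its top off, whichever way it turns

TASK

The salt shaker is due for a refill: keeping it standing on the counter, slide it into the wooden cradle until it is fully home against the back wall, so that it cannot spin. Then twist its round cap off - some of these open clockwise and some anticlockwise, so feel which way this one loosens - and lift the cap well clear, at least 5 cm higher than where it sat, with the shaker left standing home in the cradle. Finish while still holding the cap up in the gripper, and do not disturb the pot, jug, turner and lid lifter.

Things in the scene. Friction and masses are not known exactly. Their poses are not given: they have to be found in the camera images.
- cradle: Dark wooden three-sided cradle, screwed to the counter; walls 28 mm high, 12 thick. Origin: on the counter, at the foot centre of the fully home shaker. x axis: push direction (mouth on the -x side); z up. Inner faces: back wall at x = +35 mm; side walls at y = +-38 mm from x = -5 to +35 (3 mm free each side of the shaker). The home shaker's rear face, x = -35, is just outside the mouth.
- cradle_mouth (a point): Point on the centre line of the cradle's mouth, on the counter, 30 mm before (-x of) the cradle's origin; same axes. From x = -5 mm (cradle frame) out to here the walls flare outward at 35 degrees, to y = +-55 mm, as a funnel.
- shaker_mid (a point): White plastic salt shaker, loose, about 0.5 kg, friction about 0.6: square body 70 x 70 mm, 58 high, with a raised round rim on top (58 mm outer, 48 inner diameter, 5 high) around the cap's foot. Point: centre of the body, 29 mm above its underside; z up, x, y square to its faces. Starts 120 to 160 mm before home, up to 25 mm off the cradle's centre line, turned up to 0.25 rad from it.
- cap_mid (a point): Round grey ribbed plastic cap on the shaker, 46 mm diameter, 36 high, about 80 g. Seated, it spans 58 to 94 mm above the counter and stands 31 mm above the rim round its foot. Point: its centre, on the axis, half-way up (76 mm above the counter when seated). z up; x along the dark raised bar on its top, at the start within 0.05 rad of the shaker's x axis.
- cap_foot (a point): Centre of the cap's underside. A hidden quarter-turn thread; its hand differs each time and cannot be seen. Wrong way: firm stop after 10 to 25 degrees. Right way: turns easily, and at 55 to 120 degrees from its start (relative to the body; aim at 85) it lifts straight off, clear after 20 mm (locking bars reach 12.5 mm below). Locked: 1.5 mm vertical play, then the shaker lifts too.
- pot: Steel pot, 144 mm across, 85 mm high, black handle; leave alone. Origin: centre of its underside.
- jug: Glass measuring jug, 86 mm across, 105 mm high, with a handle; leave alone. Origin: centre of its underside.
- turner: Wooden turner, about 285 mm long, lying flat beyond the cradle; leave alone. Origin on its underside near the middle; x towards the blade.
- lifter: Orange silicone lid lifter, 90 x 40 x 14 mm, lying flat; leave alone. Origin: underside of its wide end.
There are look-alikes about, which are no part of the job. Of the things that look like the part that bears shaker_mid, the middle-sized one is meant.

How it is judged (in metres and radians):
On the way, in this order (a step that is already met when the one before it is completed fails the run):
1. the shaker stands fully home in the cradle, cap still on (x of shaker_mid in the frame of cradle between -0.006 and 0.006 m and y of shaker_mid in the frame of cradle between -0.004 and 0.004 m and height (world z) of shaker_mid below 0.034 m and angle between shaker_mid's own z axis and vertical below 0.08 rad and distance between cap_mid and shaker_mid below 0.055 m), for 0.2 s.
2. the cap is twisted free and lifted off the shaker, which stays in the cradle (x of shaker_mid in the frame of cradle between -0.015 and 0.006 m and y of shaker_mid in the frame of cradle between -0.006 and 0.006 m and height (world z) of shaker_mid below 0.034 m and angle between shaker_mid's own z axis and vertical below 0.08 rad and z of cap_mid in the frame of shaker_mid above 0.077 m and contact force between cap and shaker below 0.05 N and contact force between the fingers and cap above 0.5 N), for 0.2 s.
At the end, for the whole second after the job is handed in: The shaker stands upright in the cradle, within 15 mm of fully home (6 mm sideways), at rest; the cap is held still in the gripper, at least 40 mm higher than where it sat, touching nothing but the fingers (x of shaker_mid in the frame of cradle between -0.015 and 0.006 m and y of shaker_mid in the frame of cradle between -0.006 and 0.006 m and height (world z) of shaker_mid below 0.034 m and angle between shaker_mid's own z axis and vertical below 0.08 rad and z of cap_mid in the frame of shaker_mid above 0.087 m and height (world z) of cap_mid above 0.116 m and contact force between the fingers and cap above 0.5 N and linear speed of cap below 0.03 m/s and linear speed of shaker below 0.02 m/s and contact force between cap and shaker below 0.05 N and contact force between cap and cradle below 0.05 N and contact force between cap and pot below 0.05 N and contact force between cap and jug below 0.05 N and contact force between cap and turner below 0.05 N and contact force between cap and lifter below 0.05 N); the arm keeps its last pose, push and grip.
It fails at once if the shaker is lifted more than 20 mm off the counter or tipped over (height (world z) of shaker_mid above 0.049 m or angle between shaker_mid's own z axis and vertical above 0.4 rad).
It fails at once if the pot is disturbed (moved more than 15 mm) (distance of pot from where it was at the start of the episode above 0.015 m).
It fails at once if the jug is disturbed (moved more than 15 mm) (distance of jug from where it was at the start of the episode above 0.015 m).
It fails at once if the turner is disturbed (moved more than 15 mm) (distance of turner from where it was at the start of the episode above 0.015 m).
It fails at once if the lifter is disturbed (moved more than 15 mm) (distance of lifter from where it was at the start of the episode above 0.015 m).
It also fails if it takes over 67 s, if anything falls off the work surface, if the arm or the gripper's body presses on something with over 40 N, if the wrist force passes 120 N, or if a joint passes its speed limit or range.

ROBOT

A 6-joint arm with a two-finger parallel gripper is mounted at the origin on the work surface. World frame = base frame: x ahead of the robot, y to its left, z up, the work surface at z = 0. Lengths are in m, angles in degrees, forces in N, time in s.
With the tool pointing down it reaches from about 0.325 to 0.775 m from the base axis. Payload 9.3 kg.
Tool frame: the origin (TCP) lies at the very end of the fingers, on their centre line; the grasp point (between the pads) lies 19 mm behind it; z points along the fingers, y is the direction in which the jaws open and shut (so a half turn about z gives the same grasp; the last joint's range is limited). The gripper opens to 85 mm and grips with 20 to 120 N. Pads are 22 mm wide; open, the fingers measure 114 mm over their backs; the gripper's body (76 mm by 85 mm) begins 54 mm behind the grasp point. The pads swing forward as they close: fully open they stand 13 mm farther back than shut.
Start: joints at [66.314, 14.817, 1.232, 76.415, 0, 81.257], TCP at [0.142, 0.531, 0.231] pointing down, gripper open.
Joint ranges: [-174.27, 174.27], [-52.1, 104.24], [-59.71, 78.15], [-110.17, 111.67], [-87.03, 83.33], [-180, 180]. Speed limits (degrees/s): [127.2, 127.2, 159.86, 180, 180, 180].

INTERFACE

Orientations are given as a 3x3 rotation matrix whose columns are the frame's x, y, z axes.
In Python, from cell import robot gives the robot as it stands. Calls block until the motion is done:
- robot.move_pose(position, orientation): joint-space move of the TCP to a pose.
- robot.servo_line(position, rotation=None, vel=0.15, f_stop=None): straight line of the TCP; rotation=None keeps the orientation; vel is the mean speed in m/s. With f_stop (N) it stops when the force on the tool has changed by that much, and returns True; else False.
- robot.goto_joints(angles): joint-space move.
- robot.set_gripper(opening, grasp_force=None): finger opening in m; grasp_force is the grip in N (None keeps the last); returns when the fingers have stopped.
- robot.wait(seconds).
- robot.ik(position, orientation): joint angles nearest the present ones, or None.
- robot.capture(name): name is "scene" or "top" or "wrist"; returns (picture, depth): 480x640x3 uint8, blue, green, red; 480x640 float32, m along the optical axis (not along the pixel's ray), 0 where there is no reading.
- robot.camera_params(name): a dict with "camera_matrix" (3x3 intrinsics, pixels), "dist_coeffs" ([k1, k2, p1, p2, k3] as OpenCV has them; the pictures are not rectified), "origin" and "rotation" of the camera in the world; the wrist camera has in their place "mount" (4x4, takes a point from camera to tool coordinates, whose origin is the TCP and whose axes are the flange's). Camera axes: x right, y up, looking along -z (the intrinsics and any distortion apply to the point x, -y, -z); pixel columns grow to the right and rows downward; lengths in m; the calibration is good to about 2 mm. A picture is of the moment at which its call begins: read the wrist's pose just before it. camera_params takes no time and is no camera call.
A pose or a line that the arm cannot do raises robot.PlanningError and nothing moves.
- robot.finish_job(): hands the job in, once; it reports no verdict.
Readings, each from a call of its own:
- robot.current_time(): time.
- robot.current_joint_pos(): joint angles.
- robot.current_qvel(): joint speeds.
- robot.current_joint_torque(): joint torques, N m.
- robot.current_tool_pos(): TCP position.
- robot.current_ee_rot(): TCP orientation.
- robot.current_ft_force(): force on the tool from outside, world axes, zero at the start.
- robot.current_wrist_torque(): the same for the moment, N m.
- robot.current_finger_gap(): finger opening in m.
Only numpy, scipy, OpenCV 4.12 (cv2) and the standard library are available. Lean on these libraries where they do the work, as an engineer would, in place of code of your own. Each camera call takes 0.05 s, during which the arm holds its last target.

## Working session

There is one attempt and no reset: what is moved stays moved. The work goes in short steps, each a Python script; the robot and the scene stay as the last script left them, time stands still between calls to the robot, and variables do not carry over. Pictures are saved under pics/ and viewed, and the job is handed in when it is done.

```bash
ls; mkdir -p pics; python3 - <<'E'
from cell import robot
import cv2,numpy as np
print(robot.current_time())
for n in ("scene","top"):
    p,d=robot.capture(n); cv2.imwrite(f"pics/{n}0.png",p); np.save(f"pics/{n}0.npy",d)
    c=robot.camera_params(n); print(n,c)
print(robot.camera_params("wrist"))
E
```

```text
pics
0.0
scene {'camera_matrix': array([[597.33464376,   0.        , 310.3146702 ],
       [  0.        , 597.33464376, 245.60080109],
       [  0.        ,   0.        ,   1.        ]]), 'dist_coeffs': array([0.06193221, 0.        , 0.        , 0.        , 0.        ]), 'origin': array([ 1.06752998, -0.19843926,  0.90729269]), 'rotation': array([[ 0.38317267, -0.77864133,  0.49688669],
       [ 0.92353264,  0.31345509, -0.22098274],
       [ 0.01631463,  0.54356562,  0.83920811]])}
top {'camera_matrix': array([[541.78009878,   0.        , 310.65868002],
       [  0.        , 541.78009878, 233.45268718],
       [  0.        ,   0.        ,   1.        ]]), 'dist_coeffs': array([0.02768184, 0.        , 0.        , 0.        , 0.        ]), 'origin': array([0.47923427, 0.01243199, 1.15539627]), 'rotation': array([[-0.0088862 ,  0.99758743, -0.06885028],
       [-0.9998657 , -0.00981245, -0.0131266 ],
       [-0.01377052,  0.06872439,  0.99754064]])}
{'camera_matrix': array([[383.41742584,   0.        , 313.03385862],
       [  0.        , 383.41742584, 240.98524927],
       [  0.        ,   0.        ,   1.        ]]), 'dist_coeffs': array([-0.04298823,  0.        ,  0.        ,  0.        ,  0.        ]), 'mount': array([[ 3.38547302e-04,  9.66258076e-01,  2.57575653e-01,
         6.60666794e-02],
       [ 9.99999943e-01, -3.24666519e-04, -9.64207458e-05,
         8.91432461e-04],
       [-9.54113373e-06,  2.57575671e-01, -9.66258130e-01,
        -1.43316006e-01],
       [ 0.00000000e+00,  0.00000000e+00,  0.00000000e+00,
         1.00000000e+00]])}
```

View pics/scene0.png

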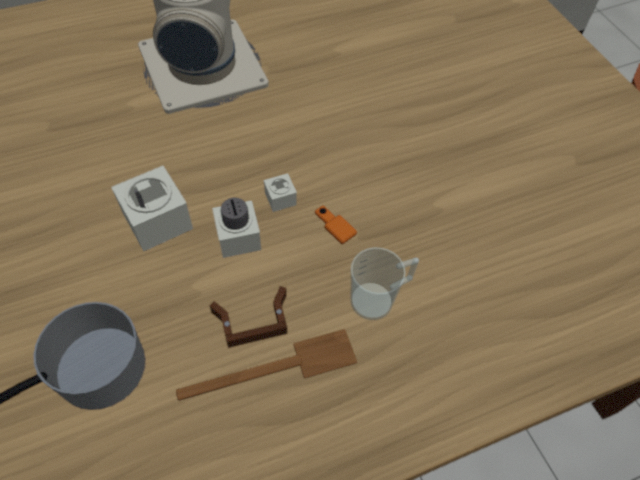

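View pics/top0.png

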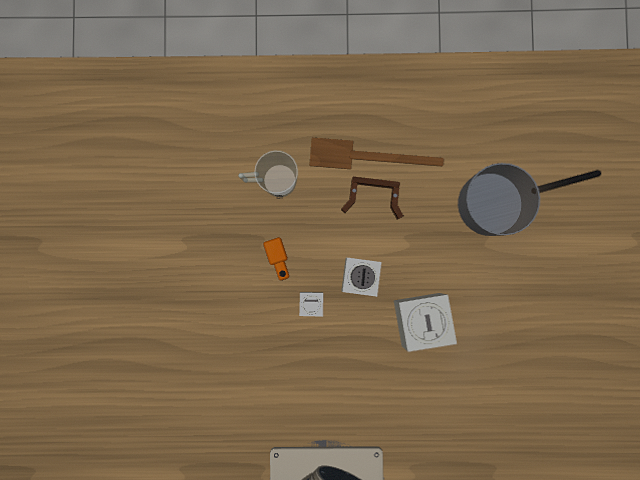

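The scene view shows three white look-alike boxes. The large one is at (152,207), the middle one at (237,228) and the small one at (281,192). In the top view they are at (427,322), (362,277) and (311,304). The middle one, with the ribbed cap, fits the 70 mm size. The cradle is at top (375,195), opening towards the robot. Next I'll measure and crop.

```bash
cat > h.py <<'E'
import cv2,numpy as np
from cell import robot
def cam(n):
    c=robot.camera_params(n)
    if n=="wrist":
        M=c["mount"];R=np.array(robot.current_ee_rot());p=np.array(robot.current_tool_pos())
        return c["camera_matrix"],c["dist_coeffs"],p+R@M[:3,3],R@M[:3,:3]
    return c["camera_matrix"],c["dist_coeffs"],c["origin"],c["rotation"]
def rays(c,uv):
    q=cv2.undistortPoints(np.array(uv,float).reshape(-1,1,2),c[0],c[1]).reshape(-1,2)
    return np.c_[q[:,0],-q[:,1],-np.ones(len(q))]@c[3].T
def plane(c,uv,z):
    r=rays(c,uv); return c[2]+r*((z-c[2][2])/r[:,2])[:,None]
def cloud(c,d):
    v,u=np.mgrid[0:480,0:640]; r=rays(c,np.c_[u.ravel(),v.ravel()])
    P=(c[2]+r*d.reshape(-1,1)).reshape(480,640,3); P[d<=0]=np.nan; return P
E
python3 - <<'E'
from h import *
p=cv2.imread("pics/top0.png");d=np.load("pics/top0.npy");c=cam("top");P=cloud(c,d)
print("table z",np.nanmedian(P[230:260,150:230,2]))
hsv=cv2.cvtColor(p,cv2.COLOR_BGR2HSV)
w=((hsv[...,1]<30)&(hsv[...,2]>200)).astype(np.uint8); w[:100]=0;w[430:]=0
for k in cv2.findContours(w,cv2.RETR_EXTERNAL,cv2.CHAIN_APPROX_NONE)[0]:
    if cv2.contourArea(k)>200:
        m=np.zeros((480,640),np.uint8);cv2.drawContours(m,[k],-1,1,-1)
        z=np.nanmedian(P[(m>0)&(w>0)][:,2]); print("white",cv2.minAreaRect(k),"z",z)
        X=plane(c,k.reshape(-1,2),z)[:,:2].astype(np.float32); print("   world",cv2.minAreaRect(X))
dk=((hsv[...,2]<110)&(hsv[...,1]>80)).astype(np.uint8); dk[:170]=0;dk[225:]=0;dk[:,:330]=0;dk[:,415:]=0
cv2.imwrite("pics/mask.png",dk*255)
k=max(cv2.findContours(dk,cv2.RETR_EXTERNAL,cv2.CHAIN_APPROX_NONE)[0],key=cv2.contourArea)
q=P[dk>0]; print("cradle z",np.nanpercentile(q[:,2],[10,50,90]))
cv2.imwrite("pics/crop.png",cv2.resize(np.hstack([p[160:310,300:470]]),None,fx=4,fy=4,interpolation=cv2.INTER_CUBIC)[:600])
s=cv2.imread("pics/scene0.png")
cv2.imwrite("pics/crops.png",cv2.resize(s[170:370,100:320],None,fx=3,fy=3,interpolation=cv2.INTER_CUBIC))
E
```

```text
table z 0.00122424390796394
cradle z [0.00691935 0.02830561 0.03162114]
```

View pics/crop.png

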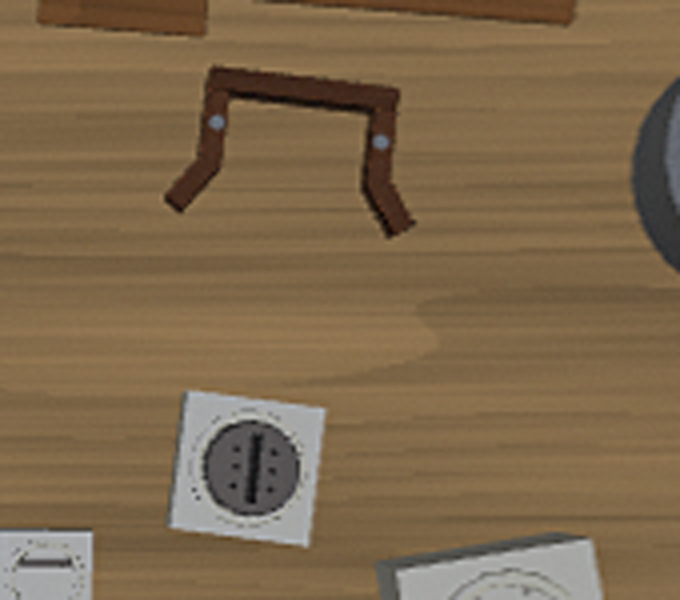

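View pics/crops.png

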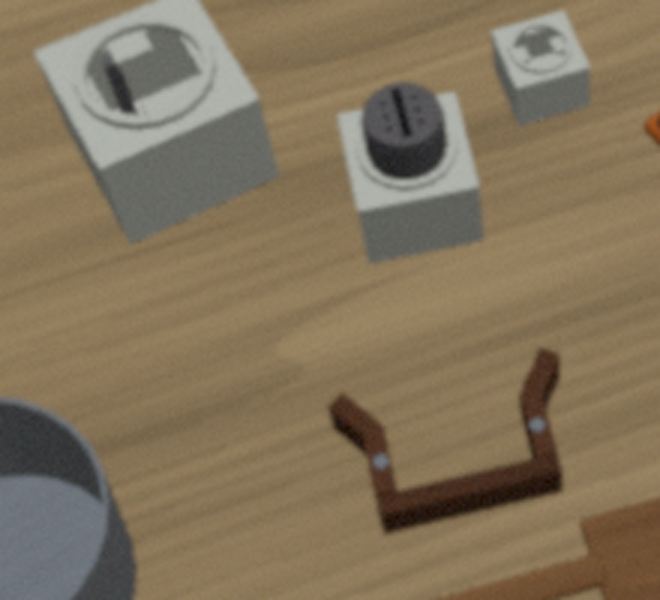

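The crops confirm it: the middle box carries the ribbed cap with the dark bar. The other two have no standing cap. Now precise measurements.

```bash
python3 - <<'E'
from h import *
p=cv2.imread("pics/top0.png");d=np.load("pics/top0.npy");c=cam("top");P=cloud(c,d)
hsv=cv2.cvtColor(p,cv2.COLOR_BGR2HSV)
w=((hsv[...,1]<50)&(hsv[...,2]>140)).astype(np.uint8); w[:240]=0;w[430:]=0
for k in cv2.findContours(w,cv2.RETR_EXTERNAL,cv2.CHAIN_APPROX_NONE)[0]:
    if cv2.contourArea(k)>200:
        m=np.zeros((480,640),np.uint8);cv2.drawContours(m,[k],-1,1,-1)
        z=np.nanmedian(P[(m>0)&(w>0)][:,2])
        X=plane(c,k.reshape(-1,2),z)[:,:2].astype(np.float32); print("white",cv2.minAreaRect(k)[0],"z",z,"world",cv2.minAreaRect(X))
# cap
sub=np.zeros_like(w);sub[255:300,340:385]=1
cm=((hsv[...,2]<130)&(hsv[...,1]<60)&(sub>0)).astype(np.uint8)
k=max(cv2.findContours(cm,cv2.RETR_EXTERNAL,cv2.CHAIN_APPROX_NONE)[0],key=cv2.contourArea)
X=plane(c,k.reshape(-1,2),0.094)[:,:2].astype(np.float32)
print("cap",cv2.minEnclosingCircle(X), cv2.minAreaRect(X), "z",np.nanpercentile(P[cm>0][:,2],[20,50,80]))
# cradle
dk=((hsv[...,2]<125)&(hsv[...,1]>80)).astype(np.uint8); dk[:172]=0;dk[225:]=0;dk[:,:338]=0;dk[:,410:]=0
X=plane(c,np.argwhere(dk>0)[:,::-1],0.028)[:,:2]
print(len(X),cv2.minAreaRect(X.astype(np.float32)))
E
```

```text
white (427.5540771484375, 322.8243408203125) z 0.08042750015823674 world ((0.3760254383087158, -0.20052650570869446), (0.09621448069810867, 0.09716548025608063), 9.022960662841797)
white (310.5, 304.5) z 0.03992589376845945 world ((0.41071027517318726, 0.02874286100268364), (0.047044795006513596, 0.0466899611055851), 89.4007797241211)
white (361.6593933105469, 276.5545654296875) z 0.059477322817794054 world ((0.4669516682624817, -0.07499195635318756), (0.07041957974433899, 0.06985606998205185), 81.8813705444336)
cap ((0.4671301245689392, -0.07334420084953308), 0.024363193660974503) ((0.4674072563648224, -0.07297244668006897), (0.04680243879556656, 0.044698797166347504), 89.49986267089844) z [0.09067956 0.09428548 0.09636785]
1628 ((0.6301528811454773, -0.10491829365491867), (0.1485702395439148, 0.10960730910301208), 89.30144500732422)
```

```bash
python3 - <<'E'
from h import *
print(np.round(robot.current_ee_rot(),3))
a=np.radians(-8); R=np.array([[np.cos(a),np.sin(a),0],[np.sin(a),-np.cos(a),0],[0,0,-1.]])
for s in (1,-1):
    for p in ([.55,-.09,.25],[.467,-.075,.12],[.467,-.075,.03],[.61,-.1,.03],[.61,-.1,.068],[.61,-.1,.15]):
        q=robot.ik(p,R*np.array([s,s,1])); print(s,p,None if q is None else np.round(q,1))
E
```

```text
[[-0.966  0.258 -0.001]
 [ 0.258  0.966 -0.001]
 [ 0.    -0.001 -1.   ]]
1 [0.55, -0.09, 0.25] [-17.9  15.3   4.6  79.3   0.  170.1]
1 [0.467, -0.075, 0.12] [-19.3  11.  -20.8  58.2   0.  168.7]
1 [0.467, -0.075, 0.03] [-19.3  16.3 -28.9  44.8   0.  168.7]
1 [0.61, -0.1, 0.03] [-17.1  28.2  -8.8  53.    0.  170.9]
1 [0.61, -0.1, 0.068] [-17.1  26.3  -5.8  57.9   0.  170.9]
1 [0.61, -0.1, 0.15] [-17.1  23.3   1.8  68.6   0.  170.9]
-1 [0.55, -0.09, 0.25] [-17.9  15.3   4.6  79.3   0.   -9.9]
-1 [0.467, -0.075, 0.12] [-19.3  11.  -20.8  58.2   0.  -11.3]
-1 [0.467, -0.075, 0.03] [-19.3  16.3 -28.9  44.8   0.  -11.3]
-1 [0.61, -0.1, 0.03] [-17.1  28.2  -8.8  53.    0.   -9.1]
-1 [0.61, -0.1, 0.068] [-17.1  26.3  -5.8  57.9   0.   -9.1]
-1 [0.61, -0.1, 0.15] [-17.1  23.3   1.8  68.6   0.   -9.1]
```

```bash
cat >> h.py <<'E'
def RT(deg):
    a=np.radians(deg); return np.array([[-np.cos(a),-np.sin(a),0],[-np.sin(a),np.cos(a),0],[0,0,-1.]])
E
python3 - <<'E'
from h import *
robot.move_pose([.55,-.09,.26],RT(-8)); 
c=cam("wrist");p,d=robot.capture("wrist"); cv2.imwrite("pics/w1.png",p)
np.savez("pics/w1.npz",d=d,K=c[0],D=c[1],o=c[2],R=c[3]); print(robot.current_time(),robot.current_tool_pos(),c[2])
E
```

```text
2.7833 [ 0.55006398 -0.08923711  0.26002123] [ 0.4848692  -0.07917054  0.40336064]
```

View pics/w1.png

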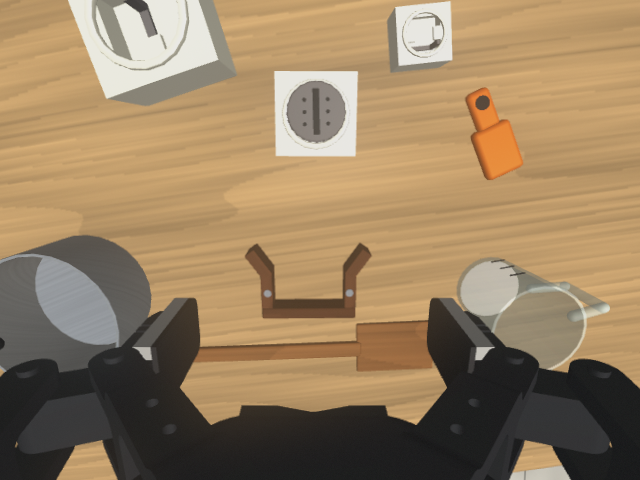

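The wrist view shows the capped shaker (316,113) squarely aligned and the cradle (309,285) fully visible, with its back wall near row 308.

```bash
python3 - <<'E'
from h import *
f=np.load("pics/w1.npz");c=(f["K"],f["D"],f["o"],f["R"]);p=cv2.imread("pics/w1.png");P=cloud(c,f["d"])
cv2.imwrite("pics/w1c.png",cv2.resize(p[235:325,235:385],None,fx=5,fy=5,interpolation=cv2.INTER_CUBIC))
hsv=cv2.cvtColor(p,cv2.COLOR_BGR2HSV)
w=((hsv[...,1]<40)&(hsv[...,2]>190)).astype(np.uint8);w[:60]=0;w[170:]=0;w[:,:255]=0;w[:,:][:,375:]=0
k=max(cv2.findContours(w,cv2.RETR_EXTERNAL,cv2.CHAIN_APPROX_NONE)[0],key=cv2.contourArea)
X=plane(c,k.reshape(-1,2),.058)[:,:2].astype(np.float32)
print("body",cv2.minAreaRect(X),"zmed",np.nanmedian(P[w>0][:,2]))
cm=((hsv[...,2]<165)&(hsv[...,1]<60)).astype(np.uint8);cm[:75]=0;cm[150:]=0;cm[:,:282]=0;cm[:,350:]=0
k=max(cv2.findContours(cm,cv2.RETR_EXTERNAL,cv2.CHAIN_APPROX_NONE)[0],key=cv2.contourArea)
X=plane(c,k.reshape(-1,2),.094)[:,:2].astype(np.float32)
print("cap",cv2.minEnclosingCircle(X),cv2.minAreaRect(X))
# cradle via depth: top faces z .022-.035 in roi
m=(P[...,2]>.022)&(P[...,2]<.034);m[:240]=0;m[322:]=0;m[:,:240]=0;m[:,378:]=0
m&=(hsv[...,2]<150)
X=plane(c,np.argwhere(m)[:,::-1],.028)[:,:2]
r=cv2.minAreaRect(X.astype(np.float32));print("cradle rect",r,m.sum())
a=np.radians(-8);A=np.array([[np.cos(a),-np.sin(a)],[np.sin(a),np.cos(a)]])
Y=X@A # coordinates in -8deg frame
o=Y[:,0].max(); 
for s in np.arange(0,.085,.004):
    q=Y[(Y[:,0]<o-s)&(Y[:,0]>=o-s-.004)];
    if len(q)==0: continue
    y=np.sort(q[:,1]); g=np.diff(y); i=g.argmax(); print(round(s,3),np.round([y[0],y[i],y[i+1],y[-1]],4),round(g[i],4))
bw=[]
for y in np.arange(Y[:,1].min(),Y[:,1].max(),.005):
    q=Y[(Y[:,1]>=y)&(Y[:,1]<y+.005)]; print(round(y,3),np.round([q[:,0].min(),q[:,0].max()],4))
E
```

```text
body ((0.4642978608608246, -0.07413195818662643), (0.06991154700517654, 0.06944601237773895), 82.06488800048828) zmed 0.05896735128455538
cap ((0.4648948311805725, -0.07425148785114288), 0.02299477346241474) ((0.46478793025016785, -0.074201799929142), (0.04505125805735588, 0.04523750767111778), 75.22233581542969)
cradle rect ((0.6286782026290894, -0.10482915490865707), (0.1281031370162964, 0.07697190344333649), 82.07508850097656) 2491
0.0 [-0.0642 -0.0127 -0.0117  0.0333] 0.0011
0.004 [-0.0641 -0.0127 -0.0117  0.0332] 0.0011
0.008 [-0.065  -0.0127 -0.0117  0.0331] 0.0011
0.012 [-0.0648 -0.0223 -0.0202  0.033 ] 0.0021
0.016 [-0.0647 -0.0529  0.0222  0.0329] 0.0751
0.02 [-0.0646 -0.0529  0.0221  0.0327] 0.075
0.024 [-0.0644 -0.0527  0.022   0.0336] 0.0748
0.028 [-0.0653 -0.0526  0.023   0.0335] 0.0756
0.032 [-0.0652 -0.0536  0.0229  0.0334] 0.0764
0.036 [-0.0651 -0.0535  0.0228  0.0333] 0.0763
0.04 [-0.0649 -0.0534  0.0227  0.0332] 0.076
0.044 [-0.0657 -0.0532  0.0226  0.0331] 0.0758
0.048 [-0.0677 -0.0531  0.0225  0.035 ] 0.0756
0.052 [-0.0707 -0.0531  0.0224  0.0379] 0.0756
0.056 [-0.0746 -0.0561  0.0244  0.0409] 0.0805
0.06 [-0.0765 -0.0591  0.0274  0.0438] 0.0865
0.064 [-0.0794 -0.061   0.0294  0.0468] 0.0904
0.068 [-0.0804 -0.065   0.0334  0.0477] 0.0983
0.072 [-0.0771 -0.0679  0.0362  0.0465] 0.1041
0.076 [-0.0708 -0.0708  0.0382  0.0413] 0.109
-0.08 [0.603  0.6137]
-0.075 [0.5987 0.6213]
-0.07 [0.5998 0.6279]
-0.065 [0.6062 0.6757]
-0.06 [0.6137 0.6757]
-0.055 [0.6202 0.6757]
-0.05 [0.6617 0.6757]
-0.045 [0.6628 0.6756]
-0.04 [0.6628 0.6756]
-0.035 [0.6628 0.6756]
-0.03 [0.6616 0.6756]
-0.025 [0.6616 0.6756]
-0.02 [0.6628 0.6756]
-0.015 [0.6616 0.6756]
-0.01 [0.6627 0.6756]
-0.005 [0.6616 0.6756]
-0.0 [0.6627 0.6756]
0.005 [0.6616 0.6756]
0.01 [0.6616 0.6756]
0.015 [0.6616 0.6756]
0.02 [0.619  0.6756]
0.025 [0.6114 0.6756]
0.03 [0.605  0.6756]
0.035 [0.5986 0.6256]
0.04 [0.5986 0.6179]
0.045 [0.6028 0.6103]
```

View pics/w1c.png

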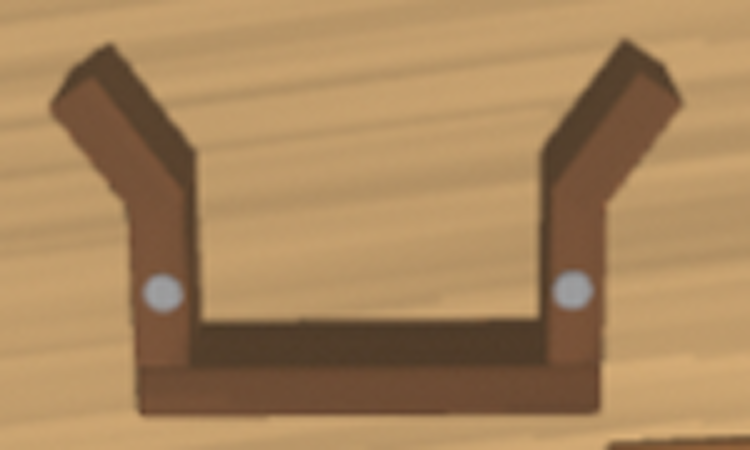

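```bash
cat >> h.py <<'E'
CY=-8.0
_a=np.radians(CY); A=np.array([[np.cos(_a),-np.sin(_a)],[np.sin(_a),np.cos(_a)]])
HOME=np.array([.629,-.0154])   # in rotated frame
def W(x,y,z):  # cradle frame -> world
    q=A@(HOME+[x,y]); return [q[0],q[1],z]
def C(p): return (np.array(p[:2])@A)-HOME
E
python3 - <<'E'
from h import *
s=np.array([.4643,-.0741]); print(C(s))
robot.move_pose([*s,.13],RT(-8)); 
print(robot.servo_line([*s,.032],vel=.08,f_stop=6),robot.current_tool_pos())
robot.set_gripper(.0,20); print(robot.current_finger_gap(),robot.current_ft_force(),robot.current_time(),C(robot.current_tool_pos()))
c=cam("wrist");p,d=robot.capture("wrist"); cv2.imwrite("pics/w2.png",p)
E
```

```text
[-0.15890581  0.00663921]
False [ 0.46458723 -0.07421441  0.03241145]
0.06959539755557614 [-1.14493085 -0.54461148  6.7833915 ] 5.125 [-0.1585695   0.00644347]
```

View pics/w2.png

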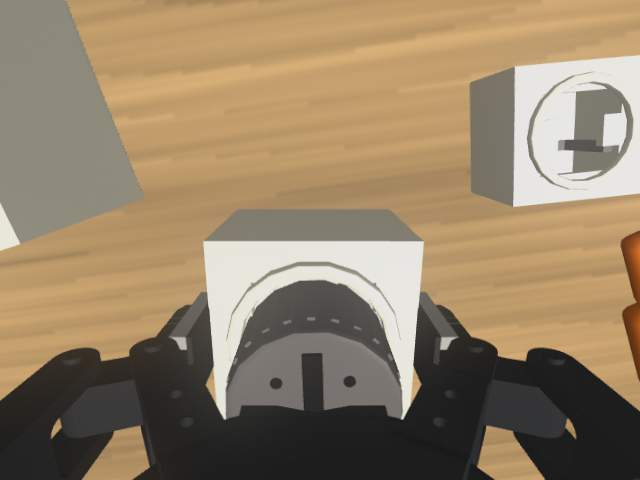

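The shaker is gripped: the gap is 69.6 mm, and the wrist view shows its sides flush with the pads. Now slide it to just before the mouth, then in.

```bash
python3 - <<'E'
from h import *
print(robot.servo_line(W(-.06,0,.032),RT(-8),vel=.06,f_stop=25),C(robot.current_tool_pos()),robot.current_ft_force())
p,d=robot.capture("top"); cv2.imwrite("pics/t3.png",cv2.resize(p[150:300,290:460],None,fx=4,fy=4))
p,d=robot.capture("scene"); cv2.imwrite("pics/s3.png",cv2.resize(p[170:370,150:370],None,fx=3,fy=3))
print(robot.current_time(),robot.current_finger_gap())
E
```

```text
False [-0.06135826  0.00020556] [-8.38738845  2.05884762 11.87568579]
7.075 0.06982961075735279
```

View pics/s3.png

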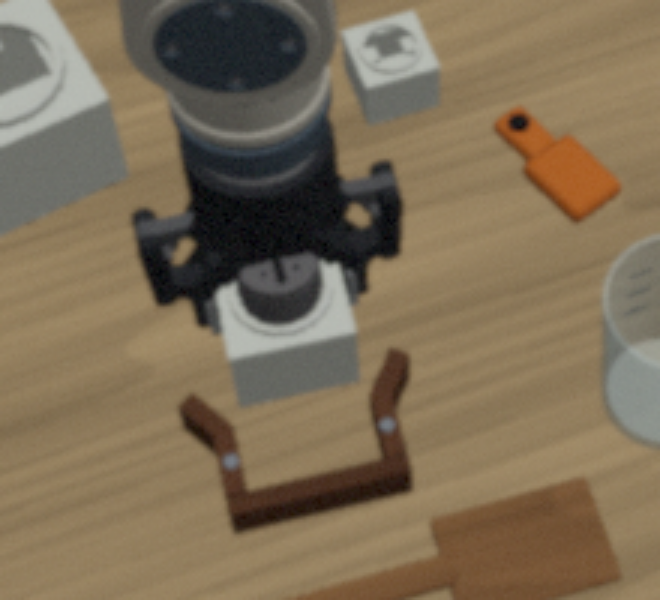

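The shaker faces the cradle squarely and is centred on the mouth. Now push home.

```bash
python3 - <<'E'
from h import *
print(robot.servo_line(W(-.012,0,.032),RT(-8),vel=.04,f_stop=15),C(robot.current_tool_pos()),robot.current_ft_force())
print(robot.servo_line(W(.008,0,.032),RT(-8),vel=.02,f_stop=15),C(robot.current_tool_pos()),robot.current_ft_force(),robot.current_finger_gap())
c=cam("wrist");p,d=robot.capture("wrist"); cv2.imwrite("pics/w4.png",p)
p,d=robot.capture("scene"); cv2.imwrite("pics/s4.png",cv2.resize(p[170:370,150:370],None,fx=3,fy=3))
print(robot.current_time())
E
```

```text
False [-0.01321256  0.00010104] [-6.71647971  1.36509241 10.24959851]
True [1.09511295e-03 2.87188361e-05] [-1.93707699 -0.15422247  4.88325797] 0.06952045322477239
9.2833
```

View pics/s4.png

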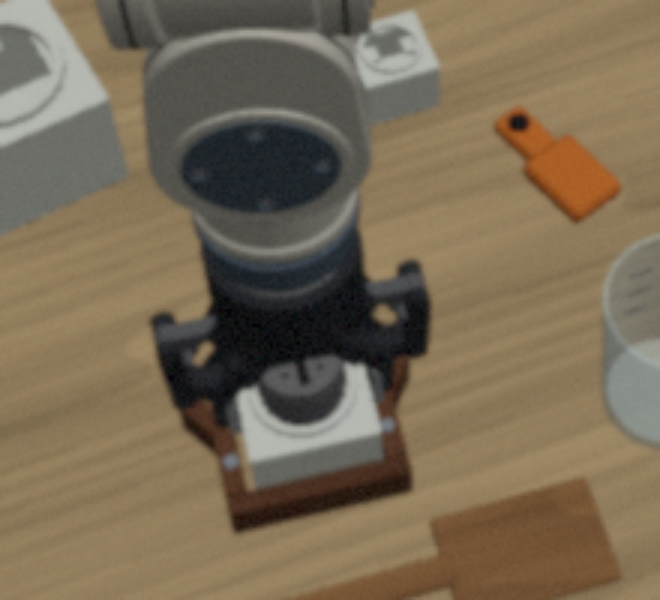

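```bash
python3 - <<'E'
from h import *
print(robot.servo_line(W(.010,0,.032),RT(-8),vel=.02,f_stop=22),C(robot.current_tool_pos()),robot.current_ft_force(),robot.current_finger_gap())
robot.set_gripper(.085); print(C(robot.current_tool_pos()))
t=robot.current_tool_pos()
robot.servo_line([t[0],t[1],.13],vel=.12); 
robot.move_pose(W(-.07,0,.26),RT(-8)); robot.wait(.2)
c=cam("wrist");p,d=robot.capture("wrist"); cv2.imwrite("pics/w5.png",p); P=cloud(c,d)
np.savez("pics/w5.npz",d=d,K=c[0],D=c[1],o=c[2],R=c[3]);print(robot.current_time())
E
```

```text
True [1.03975930e-03 5.28427201e-05] [-1.82070285  1.01039005  4.63349939] 0.06953497391838005
[9.11832580e-04 4.48161084e-05]
11.725
```

View pics/w5.png

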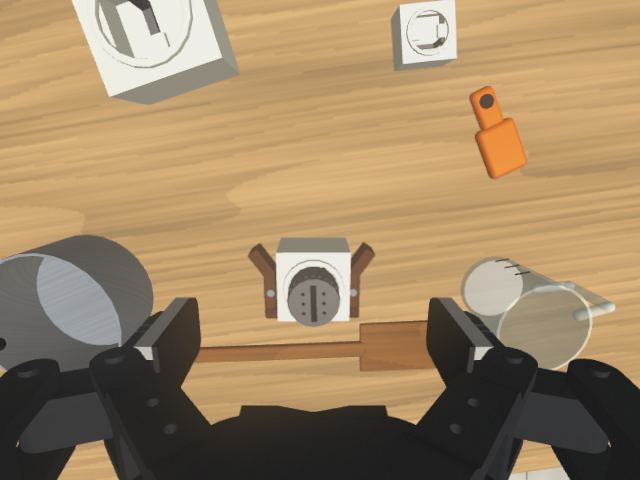

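```bash
python3 - <<'E'
from h import *
f=np.load("pics/w5.npz");c=(f["K"],f["D"],f["o"],f["R"]);p=cv2.imread("pics/w5.png")
hsv=cv2.cvtColor(p,cv2.COLOR_BGR2HSV); P=cloud(c,f["d"])
w=((hsv[...,1]<40)&(hsv[...,2]>190)).astype(np.uint8);w[:230]=0;w[330:]=0;w[:,:262]=0;w[:,362:]=0
k=max(cv2.findContours(w,cv2.RETR_EXTERNAL,cv2.CHAIN_APPROX_NONE)[0],key=cv2.contourArea)
X=plane(c,k.reshape(-1,2),.058)[:,:2].astype(np.float32); r=cv2.minAreaRect(X)
print("body",r,C(r[0])); Y=np.array([C(x) for x in X]); print(Y.min(0),Y.max(0))
# top face edges
g=P[w>0]; print("z",np.nanpercentile(g[:,2],[10,50,90]))
cm=((hsv[...,2]<170)&(hsv[...,1]<60)&(P[...,2]>.088)).astype(np.uint8);cm[:260]=0;cm[335:]=0;cm[:,:280]=0;cm[:,348:]=0
k=max(cv2.findContours(cm,cv2.RETR_EXTERNAL,cv2.CHAIN_APPROX_NONE)[0],key=cv2.contourArea)
X=plane(c,k.reshape(-1,2),.094)[:,:2].astype(np.float32); e=cv2.minEnclosingCircle(X); print("cap",e,C(e[0]))
dk=((P[...,2]>.02)&(P[...,2]<.034)&(hsv[...,2]<150)&(hsv[...,1]>60));dk[:240]=0;dk[330:]=0;dk[:,:240]=0;dk[:,380:]=0
X=plane(c,np.argwhere(dk)[:,::-1],.028)[:,:2];Y=np.array([C(x) for x in X]); 
print("cradle y",Y[(Y[:,0]>-.005)&(Y[:,0]<.03)][:,1].min(),Y[(Y[:,0]>-.005)&(Y[:,0]<.03)][:,1].max(),"back",Y[:,0].max())
cv2.imwrite("pics/w5c.png",cv2.resize(p[225:335,235:390],None,fx=5,fy=5,interpolation=cv2.INTER_CUBIC))
E
```

```text
body ((0.6218827962875366, -0.10180302709341049), (0.07042423635721207, 0.06867936998605728), 82.00057220458984) [0.00099892 0.00113707]
[-0.03334096 -0.03407475] [0.03533892 0.03634946]
z [0.05746244 0.05862656 0.06318319]
cap ((0.6203290820121765, -0.10081976652145386), 0.02401304617524147) [-0.00067652  0.00189453]
cradle y -0.05244516565754492 0.050662153894230275 back 0.04676736681117921
```

View pics/w5c.png

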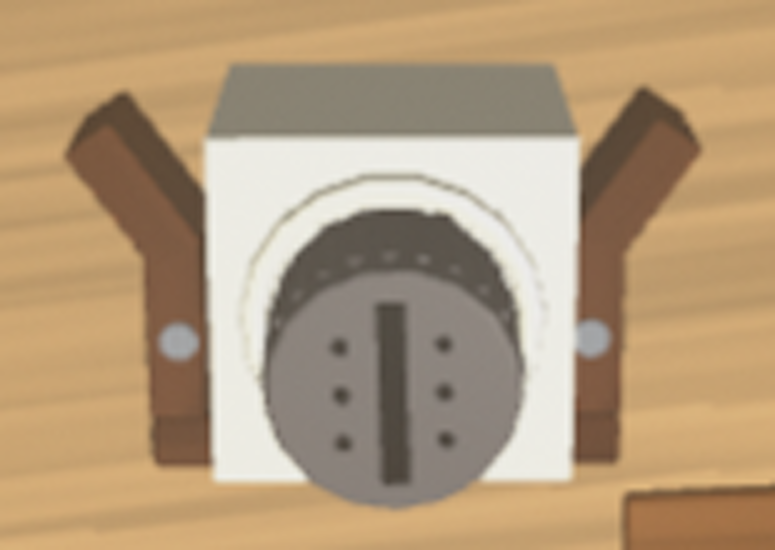

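The body measures about +1 mm in x and +1 to +2 mm in y from home, square to the cradle and against the back wall. That is within limits. Next, grip the cap and feel for the thread's hand in small steps of joint 6.

```bash
python3 - <<'E'
from h import *
robot.move_pose(W(.0003,.0006,.14),RT(-8))
print(robot.servo_line(W(.0003,.0006,.0665),RT(-8),vel=.08,f_stop=6),robot.current_tool_pos())
robot.set_gripper(0,40); print(robot.current_finger_gap(),robot.current_ft_force(),robot.current_wrist_torque(),C(robot.current_tool_pos()))
q0=np.array(robot.current_joint_pos()); np.save("q0.npy",q0)
for k in range(1,9):
    q=q0.copy(); q[5]+=4*k; robot.goto_joints(q); robot.wait(.1)
    t=robot.current_wrist_torque(); print(4*k,np.round(robot.current_joint_pos()[5]-q0[5],2),np.round(t,3),np.round(robot.current_joint_torque()[5],3),np.round(robot.current_ft_force(),1))
    if k==1: b=np.array(t)
    elif abs(t[2]-b[2])>.45: break
print(robot.current_time())
E
```

```text
False [ 0.62142962 -0.10234884  0.06706293]
0.04453148567680114 [-0.28935193  1.38892872  5.13604223] [ 0.05716087  0.15300817 -0.00774779] [0.00054406 0.00058107]
4 3.9 [0.011 0.076 0.068] 0.011 [-0.6 -0.1  1.8]
8 7.87 [-0.172  0.062 -0.01 ] 0.032 [-0.6 -0.6  0.8]
12 11.86 [-0.753  0.703  0.032] 0.035 [-3.4 -2.7  2.9]
16 15.9 [-0.834  1.22  -0.015] 0.051 [-6.1 -3.1  4.5]
20 19.91 [-0.922  1.529  0.05 ] 0.053 [-7.8 -2.6  5.9]
24 23.88 [-0.939  1.739  0.371] 0.385 [-8.3 -2.9  6.1]
28 27.88 [-1.169  2.027  0.434] 0.431 [-9.3 -4.5  8.9]
32 31.88 [-1.481  2.338  0.411] 0.438 [-10.1  -4.8   9.1]
16.6667
```

```bash
python3 - <<'E'
from h import *
p,d=robot.capture("scene"); cv2.imwrite("pics/s6.png",cv2.resize(p[200:350,180:330],None,fx=4,fy=4,interpolation=cv2.INTER_CUBIC))
p,d=robot.capture("wrist"); cv2.imwrite("pics/w6.png",p); print(robot.current_finger_gap(),C(robot.current_tool_pos()))
E
```

```text
0.044703655498303324 [-0.00097736 -0.00037629]
```

View pics/s6.png

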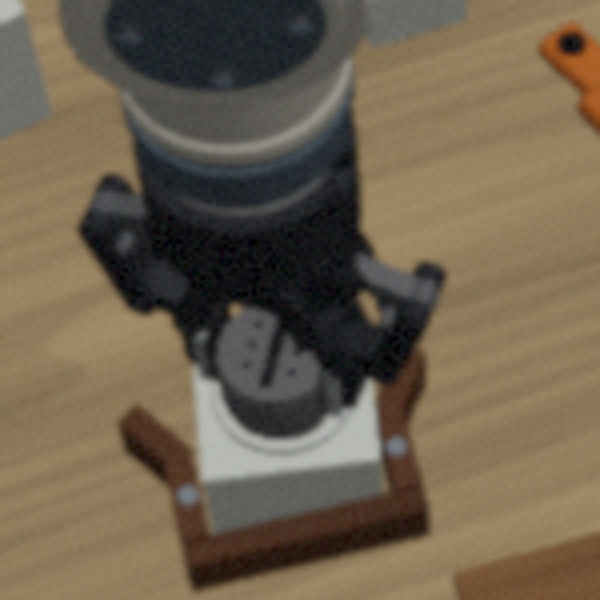

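View pics/w6.png

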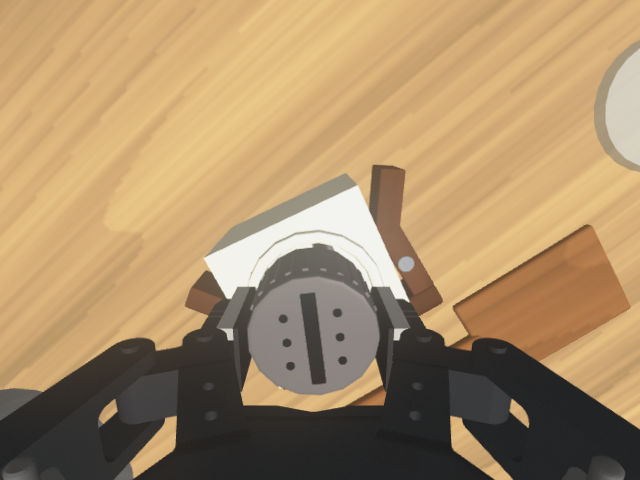

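The bar now sits about 7° off the jaws in w6 (it started aligned), and the torque levelled off at 0.43 N m from about 24°. So +q6 hits the firm stop and the cap slipped slightly in the pads. This is the wrong way, so I'll turn the other way, with tool −78° corresponding to cap −85°.

```bash
python3 - <<'E'
from h import *
q0=np.load("q0.npy")
for a in [24,12,0,-10,-16,-22,-28,-36,-44,-52,-60,-69,-78]:
    q=q0.copy(); q[5]+=a; robot.goto_joints(q)
    t=robot.current_wrist_torque(); print(a,np.round(t,3),np.round(robot.current_joint_torque()[5],3),np.round(robot.current_ft_force(),1))
    if a<0 and abs(t[2])>.35: print("STOP"); break
p,d=robot.capture("scene"); cv2.imwrite("pics/s7.png",cv2.resize(p[200:350,180:330],None,fx=4,fy=4,interpolation=cv2.INTER_CUBIC))
p,d=robot.capture("wrist"); cv2.imwrite("pics/w7.png",p); print(robot.current_finger_gap(),C(robot.current_tool_pos()),robot.current_time())
E
```

```text
24 [-0.959  1.323  0.275] -0.159 [-6.1 -4.7  6.4]
12 [0.002 0.426 0.084] -0.574 [-2.5 -0.2  4.8]
0 [0.062 0.349 0.033] -0.405 [-1.   1.   5.9]
-10 [0.051 0.332 0.145] -0.392 [-2.4 -0.1  5.5]
-16 [-0.032  0.315  0.072] -0.352 [-1.2 -0.6  5.3]
-22 [-0.037  0.296  0.045] -0.361 [-1.6 -0.1  5.4]
-28 [0.02  0.346 0.022] -0.345 [-2.5 -1.5  4.6]
-36 [0.038 0.346 0.05 ] -0.433 [-2.5 -0.5  5.7]
-44 [0.106 0.374 0.057] -0.439 [-1.1  0.1  6. ]
-52 [0.091 0.409 0.076] -0.43 [-1.6  0.8  5.7]
-60 [0.144 0.463 0.102] -0.421 [-1.4 -0.   5.4]
-69 [0.039 0.522 0.05 ] -0.385 [-2.2  0.2  5.6]
-78 [0.015 0.544 0.097] -0.379 [-2.8 -0.4  5.6]
0.044648136316066844 [0.00058817 0.00097347] 20.3833
```

View pics/s7.png

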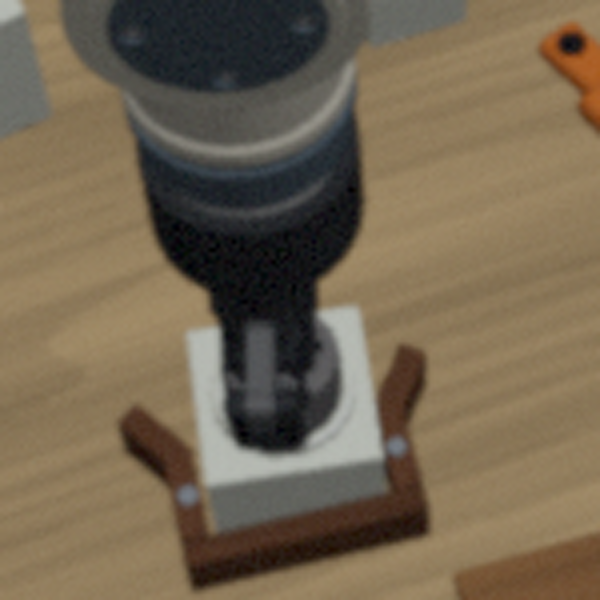

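View pics/w7.png

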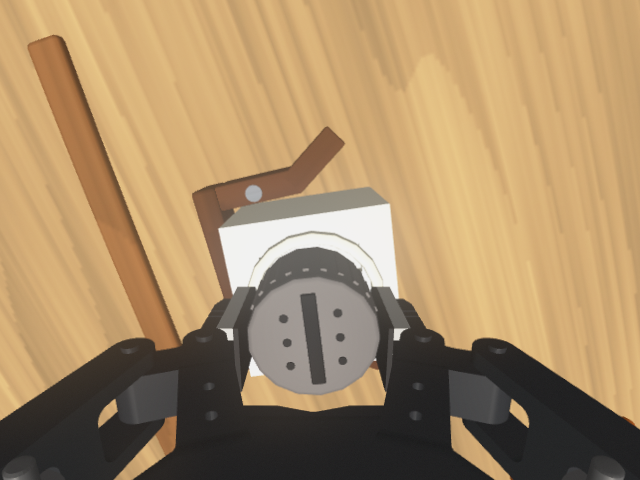

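The cap turned freely with the jaws (bar unchanged in them), and the body stayed square in the cradle. Now a small test lift while watching the force.

```bash
python3 - <<'E'
from h import *
t=np.array(robot.current_tool_pos()); R=robot.current_ee_rot()
for dz in (.003,.006,.010):
    robot.servo_line(t+[0,0,dz],vel=.03); robot.wait(.1); print(dz,np.round(robot.current_tool_pos()-t,4),np.round(robot.current_ft_force(),2))
p,d=robot.capture("scene"); cv2.imwrite("pics/s8.png",cv2.resize(p[200:350,180:330],None,fx=4,fy=4,interpolation=cv2.INTER_CUBIC))
print(robot.current_time())
E
```

```text
0.003 [-0.      0.0002  0.0027] [-0.63 -0.63 -1.22]
0.006 [ 0.0001 -0.      0.0061] [ 0.67 -0.73 -0.81]
0.01 [-0.   -0.    0.01] [-0.67  0.56  0.27]
21.525
```

View pics/s8.png

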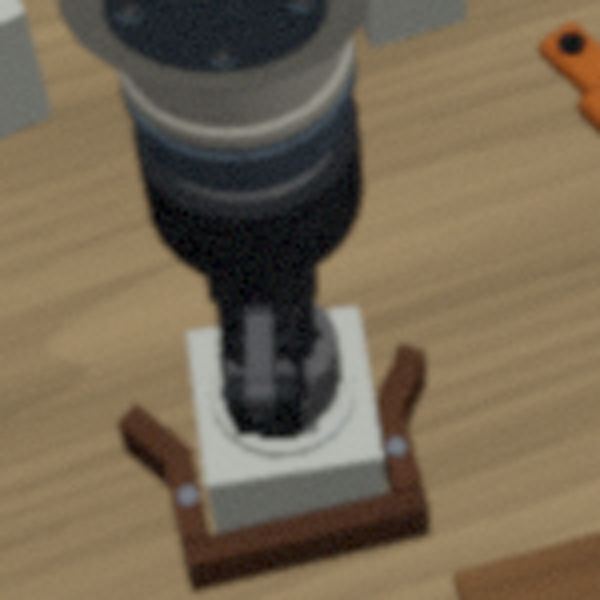

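The force is only about the cap's weight, and the shaker's pixels are unchanged, so the cap is free. Lift 80 mm.

```bash
python3 - <<'E'
from h import *
t=np.array(robot.current_tool_pos())
robot.servo_line(t+[0,0,.018],vel=.03); robot.servo_line(t+[0,0,.075],vel=.06); robot.wait(.6)
print(robot.current_tool_pos(),np.round(robot.current_ft_force(),2),robot.current_finger_gap())
c=cam("wrist");p,d=robot.capture("wrist"); cv2.imwrite("pics/w9.png",p)
p,d=robot.capture("scene"); cv2.imwrite("pics/s9.png",cv2.resize(p[150:350,130:330],None,fx=3,fy=3,interpolation=cv2.INTER_CUBIC))
P=cloud(c:=cam("scene"),d); hsv=cv2.cvtColor(p,cv2.COLOR_BGR2HSV)
w=((hsv[...,1]<60)&(hsv[...,2]>140)&(P[...,2]<.07)&(P[...,2]>.052)); w[:265]=0
print(np.nanpercentile(P[w][:,2],[10,50,90]), robot.current_time())
E
```

```text
[ 0.62139862 -0.10190786  0.1522295 ] [-0.53  0.32 -1.36] 0.04500113522474689
[0.05486484 0.05756378 0.06256393] 24.075
```

View pics/s9.png

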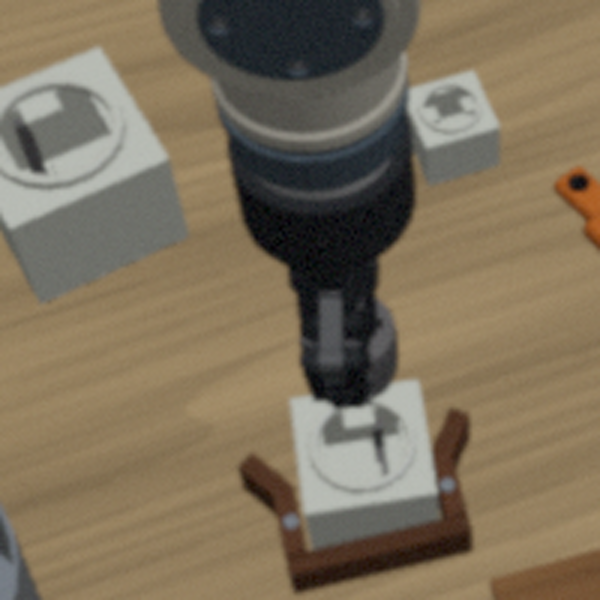

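View pics/w9.png

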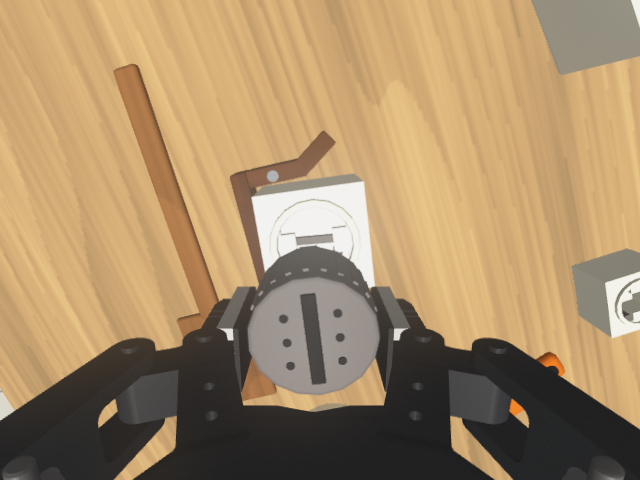

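The cap is held 85 mm up, and the shaker stands home and open in the cradle. Everything is still, so I'm handing in.

```bash
python3 -c "
from cell import robot
print(max(abs(x) for x in robot.current_qvel())); robot.finish_job(); print(robot.current_time())"
```

```text
0.04248605080363833
the job is handed in; nothing more can be done
the job is handed in; nothing more can be done
```

The job is handed in at about 24 s, with the cap held in the gripper roughly 85 mm above where it sat. The shaker is standing home and open in the cradle. No verdict is reported on handing in.

- **Slide:** I gripped the middle-sized shaker by its sides and slid it along the counter until it stopped against the back wall. Before the twist, the wrist view put it within 2 mm of home and square to the cradle.
- **Twist:** My first try (increasing joint 6) hit the firm stop at about 24°, at 0.43 N m. The cap slipped about 7° in the pads and the sideways force reached about 11 N. The other way turned easily, and I turned it about 85° from its start.
- **Lift:** During the lift I felt only about the cap's weight, and the shaker did not move in the pictures.

**Last checks:** The finger gap was 45 mm on the cap, and the shaker's top was about 58 mm above the counter. The last views show the shaker in place. The pot, jug, turner and lifter were not touched, but I did not measure their positions again at the end. The camera measurements agreed with each other to about 1–3 mm.

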